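# Slide the bottle cap along the rail into the corner pocket of the capping station

### The job

On the capping station, push the loose screw cap straight across the plate against the rail first, and only then slide it along the rail, keeping it against the rail all the way, until it sits fully home in the corner pocket, touching the rail and the end stop. Only push or drag it over the plate with the fingers: never lift or tip it, and leave the small square box that lies on the plate where it is.

Things in the scene. Friction and masses are not known exactly. Their poses are not given: they have to be found in the camera images.
- station: Capping station fixed to the table: flat grey metal plate 155 x 280 x 8 mm with low dark steel walls; position and yaw (about -1.57 +/- 0.25 rad) vary. Origin on the table under the plate; x points across the plate to the rail (to the robot's right), y along the rail to the end stop (away from the robot), z up. In this frame the plate spans x -80 to 75, y -135 to 145 mm, its top at z 8 mm.
- rail (a point): Rail along the plate's long side at the robot's right: mid-length of the upper edge of its inner face, in the station's frame x 55, y 4, z 24 mm. The rail is 12 mm thick, runs straight along the station's y from -129 to 137 mm and stands 16 mm above the plate. Axes as the station's.
- end_stop (a point): End stop that closes the rail's +y end: mid-length of the upper edge of its inner face, in the station's frame x 29.5, y 125, z 24 mm. It is 12 mm thick, runs from x -8 to 67 mm and stands 16 mm above the plate. Axes as the station's.
- guide (a point): Top of the rounded nose of a short guide parallel to the rail (station frame x 5, y 83, z 18 mm): 10 mm thick (x 0 to 10), 10 mm high, from here to the end stop. Rail, end stop and guide form the corner pocket, 45 mm wide and 42 mm deep, open only along the rail from the -y side.
- pocket (a point): Point on the plate's top where the cap's centre lies when it is fully home: 20 mm from the rail's face and 20 mm from the end stop's face (x 35, y 105, z 8 mm in the station's frame). Its axes are those of the station.
- cap: The white bottle's loose screw cap: round, 40 mm diameter, 19 mm high, open side up (hollow, walls up to 8 mm thick), about 20 g, free to slide on the plate. Origin at the centre of its underside; yaw does not matter. It starts 92 to 108 mm from the rail (centre), at station y near -85 or near -5 mm; the small box lies in the other of these two places.
- small_box: Small closed square specimen box with a push-on lid, white plastic, 40 x 40 mm and 18 mm high, flat on top, about 50 g, loose, lying on the plate in the other starting place, its centre 92 to 108 mm from the rail; not to be moved. Origin at the centre of its underside.
Mind the look-alikes: they are no part of the job. What is shaped like the cap but purple is not meant.

How it is judged:
On the way, in this order (a step that is already met when the one before it is completed fails the run):
1. the cap lies against the rail (gap under 3 mm), still at least 65 mm short of its place in the pocket (x of cap in the frame of pocket above -0.003 m and y of cap in the frame of pocket below -0.065 m), for 0.1 s.
2. the cap is in the corner pocket, within 3 mm of the rail and of the end stop (x of cap in the frame of pocket above -0.003 m and y of cap in the frame of pocket above -0.003 m), for 0.2 s.
At the end, for the whole second after the job is handed in: The cap lies flat and at rest on the plate in the corner pocket, within 4 mm of the rail and within 4 mm of the end stop; the small box stays within 10 mm of where it was (x of cap in the frame of pocket between -0.004 and 0.003 m and y of cap in the frame of pocket between -0.004 and 0.003 m and z of cap in the frame of pocket between -0.002 and 0.002 m and angle between cap's own z axis and vertical below 0.08 rad and linear speed of cap below 0.01 m/s and distance of small_box from where it was at the start of the episode below 0.01 m and angle between small_box's own z axis and vertical below 0.1 rad); the robot touches nothing.
It fails at once if the cap is lifted more than 5 mm off the plate or tipped more than 0.3 rad (z of cap in the frame of pocket above 0.005 m or angle between cap's own z axis and vertical above 0.3 rad).
It fails at once if the cap is more than 8 mm off the rail while it is less than 65 mm from its place along the rail (y of cap in the frame of pocket above -0.065 m and x of cap in the frame of pocket below -0.008 m).
It fails at once if the cap falls off the plate (z of cap in the frame of pocket below -0.004 m).
It fails at once if the small box is moved more than 10 mm or tipped (distance of small_box from where it was at the start of the episode above 0.01 m or angle between small_box's own z axis and vertical above 0.2 rad).
It also fails if it takes over 48 s, if anything falls off the work surface, if the arm or the gripper's body presses on something with over 40 N, if the wrist force passes 120 N, or if a joint passes its speed limit or range.

### The arm

A 6-joint arm with a two-finger parallel gripper is mounted at the origin on a cart in front of the work surface, level with it; the furniture and walls round the work are solid. World frame = base frame: x ahead of the robot, y to its left, z up, the work surface at z = 0. Lengths are in m, angles in rad, forces in N, time in s.
With the tool pointing down it reaches from about 0.35 to 0.975 m from the base axis. Payload 4.9 kg.
Tool frame: the origin (TCP) lies at the very end of the fingers, on their centre line; the grasp point (between the pads) lies 19 mm behind it; z points along the fingers, x is the direction in which the jaws open and shut, and the axes are right-handed (so a half turn about z gives the same grasp; the last joint's range is limited). The gripper opens to 85 mm and grips with 20 to 120 N. Pads are 22 mm wide; open, the fingers measure 114 mm over their backs; the gripper's body (76 mm by 85 mm) begins 54 mm behind the grasp point. The pads swing forward as they close: fully open they stand 13 mm farther back than shut.
Start: joints at [1.088, 0.053, 1.613, -0, 1.476, -0.119], TCP at [0.222, 0.584, 0.198] pointing down, gripper open.
Joint ranges: [-3.01, 3.01], [-1.01, 2.22], [0.06, 2.58], [-1.02, 4.17], [0.09, 2.62], [-3.14, 3.14]. Speed limits (rad/s): [2.57, 2.57, 3.14, 3.14, 3.14, 3.14].

### API

Orientations are given as a unit quaternion [w, x, y, z].
In Python, from plant import * gives the robot as it stands.
- The arm moves only by the shell command python3 -m inch 'ROWS'. ROWS is text: rows parted by semicolons, each of 7 numbers parted by spaces: the shift along the tool's x, y, z in m, then the turn, a rotation vector about the tool's x, y, z in rad, then the closure, from 0 (fully open) to 1 (shut). A call has 1 to 10 rows; each row shifts and turns the commanded pose from where the row before left it, along the tool's axes as they then stand; what a row does not reach is not made up. A row lasts 1/12 s, in which the tool goes at most 41.7 mm and 7.16 degrees, less where a joint would pass 70% of its speed; a pose out of reach is approached as far as the arm can. A call with a gripper value outside its range is refused whole. The fingers move at their own pace and stop on an object; the grip force is fixed at half the most. Time passes only in rows, so rows that do not move let the fingers close. It gives the time, the measured TCP pose, the force and the opening at its end, in the units of the state.
- state(): the state, without advancing time (a new reading comes with each control period).
- grab_frame(name): name is "scene" or "top"; returns the picture (420x560x3 uint8, blue, green, red); there is no depth.
- camera_info(name): a dict with "vertical_fov" (degrees; the focal length in pixels is half the picture's height over the tangent of half this angle, whatever the lens; pixels are square), "cx", "cy" (the principal point, pixels), "origin" and "rotation" of the camera in the world. Camera axes: x right, y down, z forward; pixel columns grow to the right and rows downward; lengths in m; the calibration is good to about 2 mm. A picture is of the moment at which its call begins. camera_info takes no time and is no camera call.
- job_done(): hands the job in, once; it reports no verdict.
The state is a dict: "time": time; "joint_pos": joint angles; "joint_vel": joint speeds; "joint_efforts": joint torques, N m; "tool_pos": TCP position; "tool_rot": TCP orientation; "contact_force": force on the tool from outside, world axes, zero at the start; "ft_torque": the same for the moment, N m; "gripper_width": opening from 0.0 (shut) to 1.0 (fully open).
Only numpy, scipy, OpenCV 4.12 (cv2) and the standard library are available. Lean on these libraries where they do the work, as an engineer would, in place of code of your own. Each camera call takes 0.05 s, during which the arm holds its last target.

## Working session

There is one attempt and no reset: what is moved stays moved. The work goes in short steps, Python scripts to look and compute and a shell command to move; the robot and the scene stay as the last step left them, time stands still between calls to the robot, and variables do not carry over. Pictures are saved under pics/ and viewed, and the job is handed in when it is done.

```bash
ls; mkdir -p pics; python3 - <<'E'
from plant import *
import cv2
for n in("scene","top"):
    cv2.imwrite(f"pics/{n}0.png",grab_frame(n)); c=camera_info(n); print(n,c)
s=state();print(s)
E
```

```text
pics
scene {'vertical_fov': 52.99480253026184, 'cx': 267.08929861084044, 'cy': 212.5631228047934, 'origin': array([ 0.203483  , -0.31677442,  0.55965717]), 'rotation': array([-0.43633624,  0.86842695, -0.20865877,  0.10911843])}
top {'vertical_fov': 51.090236320771844, 'cx': 275.2977388557477, 'cy': 203.1202467774688, 'origin': array([0.31853153, 0.29283859, 0.90530762]), 'rotation': array([ 0.06657834, -0.64032044,  0.76073758, -0.08267647])}
{'time': 0.1, 'joint_pos': array([ 1.08803834e+00,  5.33042300e-02,  1.61417474e+00, -1.22079746e-05,
        1.47602067e+00, -1.18984133e-01]), 'joint_vel': array([-5.39904390e-05, -2.56498449e-03, -2.08950362e-03, -1.23442266e-04,
        2.28179982e-03,  1.08430132e-03]), 'joint_efforts': array([-4.82281339e-04, -3.94905210e+01, -3.71363175e+01, -1.22148722e-04,
        3.95400086e-03, -6.83855234e-06]), 'tool_pos': array([0.22207209, 0.58353208, 0.19726695]), 'tool_rot': array([ 4.49503942e-04,  8.23347232e-01,  5.67537159e-01, -8.40911003e-04]), 'contact_force': array([ 0.56618151, -0.43869692, -0.22105644]), 'ft_torque': array([-0.04362042,  0.01597406, -0.00207153]), 'gripper_width': 1.004638913447333}
```

View pics/scene0.png

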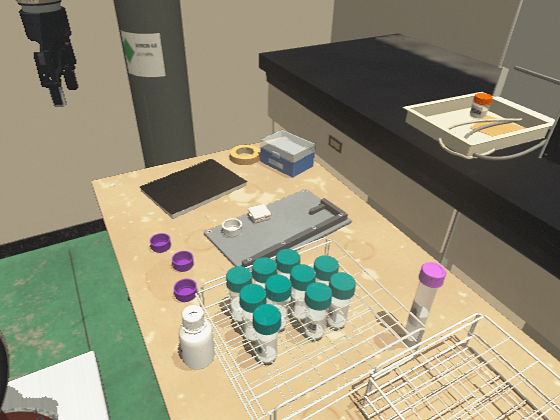

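View pics/top0.png

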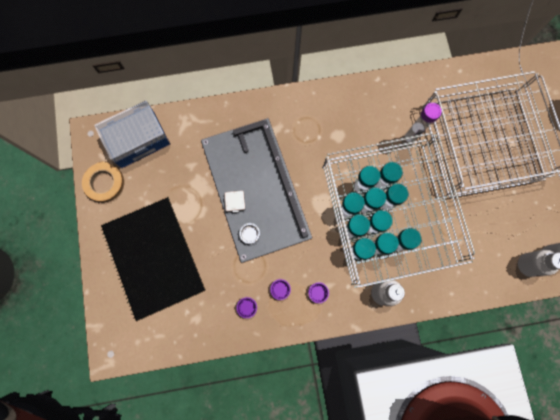

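The scene view shows the white cap at about (232,227) and the white box at about (259,213) on the grey plate. In the top view they are at (249,234) and (235,201), with the rail on the right and the pocket at about (250,135). Next I'll zoom in to measure.

```bash
cat > h.py <<'E'
import numpy as np, cv2
from plant import *
from scipy.spatial.transform import Rotation as R
def cam(n):
    c=camera_info(n); f=210/np.tan(np.radians(c['vertical_fov']/2)); q=c['rotation']
    return f,c['cx'],c['cy'],np.array(c['origin']),R.from_quat([q[1],q[2],q[3],q[0]]).as_matrix()
def ray(n,u,v,z):
    f,cx,cy,o,M=cam(n); d=M@np.array([(u-cx)/f,(v-cy)/f,1.]); return o+d*(z-o[2])/d[2]
def proj(n,P):
    f,cx,cy,o,M=cam(n); p=M.T@(np.asarray(P,float)-o); return np.array([cx+f*p[0]/p[2],cy+f*p[1]/p[2]])
E
python3 - <<'E'
import cv2
a=cv2.imread('pics/top0.png')[110:270,190:330]; cv2.imwrite('pics/top0z.png',cv2.resize(a,None,fx=3.7,fy=3.7,interpolation=cv2.INTER_CUBIC))
a=cv2.imread('pics/scene0.png')[180:280,195:360]; cv2.imwrite('pics/scene0z.png',cv2.resize(a,None,fx=4.8,fy=4.8,interpolation=cv2.INTER_CUBIC))
E
```

```text
(no output)
```

View pics/top0z.png

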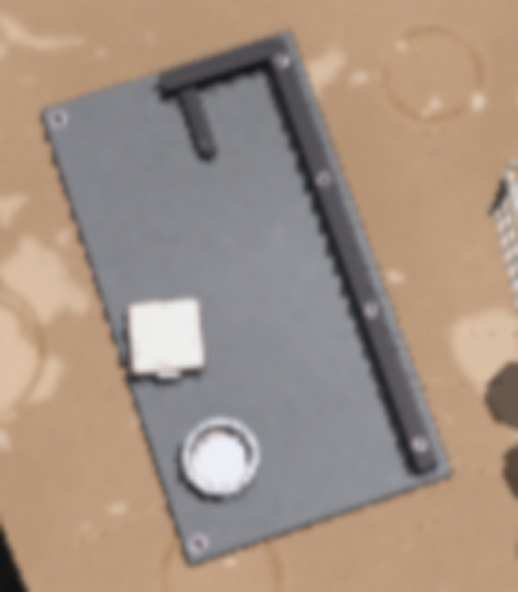

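View pics/scene0z.png

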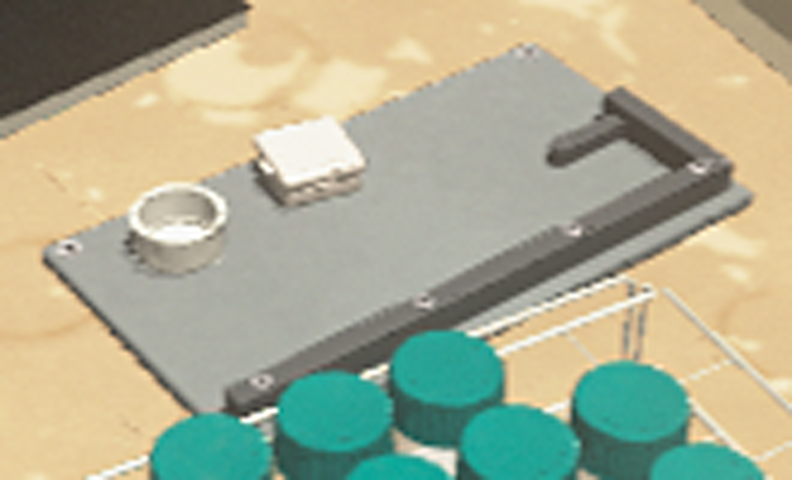

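```bash
cat >> h.py <<'E'
def station(img,dbg=None):
    hsv=cv2.cvtColor(img,cv2.COLOR_BGR2HSV); m=((hsv[...,1]<70)&(hsv[...,2]>40)).astype(np.uint8)*255
    r=np.zeros_like(m); r[112:268,196:318]=255; m&=r
    m=cv2.morphologyEx(m,cv2.MORPH_CLOSE,np.ones((3,3)));m=cv2.morphologyEx(m,cv2.MORPH_OPEN,np.ones((5,5)))
    cs,_=cv2.findContours(m,cv2.RETR_EXTERNAL,cv2.CHAIN_APPROX_NONE); c=max(cs,key=cv2.contourArea)[:,0]
    return m,c
E
python3 - <<'E'
from h import *
img=cv2.imread('pics/top0.png'); m,c=station(img)
ov=img.copy(); cv2.drawContours(ov,[c[:,None]],-1,(0,255,0),1)
cv2.imwrite('pics/top0m.png',cv2.resize(ov[100:280,180:330],None,fx=3.3,fy=3.3,interpolation=cv2.INTER_NEAREST))
W=np.array([ray('top',u,v,.008)[:2] for u,v in c],np.float32)
(cx,cy),(w,h),a=cv2.minAreaRect(W*1000); print(cx,cy,w,h,a); print(cv2.boxPoints(((cx,cy),(w,h),a)))
cl=np.array([(188,563),(44,113),(291,30),(452,472)])/3.7+[190,110]
# corners clicked, order: -x-y, -x+y, +x+y, +x-y
L=np.array([(-80,-135),(-80,145),(75,145),(75,-135)])/1000
P=np.array([ray('top',u-.5,v-.5,.008)[:2] for u,v in cl]); print(P)
cl2=np.array([(44,255),(530,45),(750,195)])/4.8+[195,180]
P2=np.array([ray('scene',u-.5,v-.5,.008)[:2] for u,v in cl2]); print(P2)
def fit(L,P):
    M,_=cv2.estimateAffinePartial2D(L.astype(np.float32)*1000,P.astype(np.float32)*1000); s=np.hypot(M[0,0],M[1,0]); print('scale',s,'yaw',np.arctan2(M[1,0],M[0,0]),'t',M[:,2]); print((L*1000@M[:,:2].T+M[:,2]-P*1000).round(1))
fit(L,P);fit(L[:3],P2)
E
```

```text
549.0154418945312 286.7630920410156 284.1756896972656 168.75958251953125 8.882052421569824
[[395.60315 348.1925 ]
 [421.6598  181.45668]
 [702.42773 225.33368]
 [676.3711  392.06952]]
[[0.40101052 0.3464329 ]
 [0.67278646 0.38874517]
 [0.69933562 0.23835278]
 [0.4256553  0.19418361]]
[[0.39903782 0.34011056]
 [0.67174086 0.38704238]
 [0.69623851 0.23807531]]
scale 0.9840373506364599 yaw -1.4121835939894936 t [544.70808327 288.73227871]
[[ 0.1 -0.9]
 [ 0.4  0.3]
 [-2.1  0. ]
 [-0.5  0.7]]
scale 0.9833697996881984 yaw -1.3990149521278892 t [543.70879353 285.60576675]
[[ 0.4  0.3]
 [-1.   0.4]
 [ 0.6 -0.8]]
```

View pics/top0m.png

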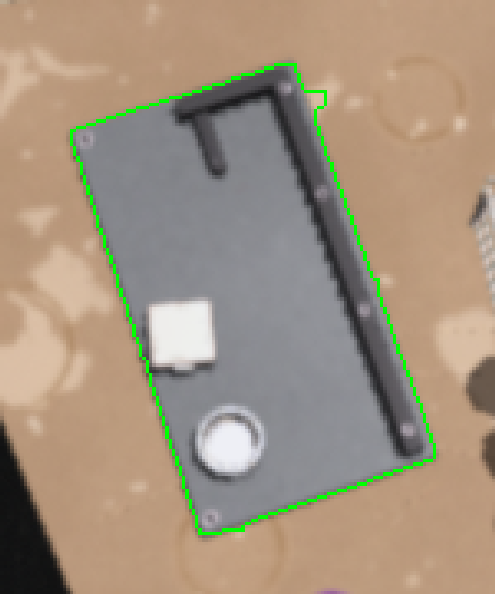

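The plate shows as a clean rectangle, with corners in the crop at about (200,535), (72,130), (297,64) and (435,455). Its fitted scale is 0.984 in both cameras, which suggests lens distortion, so I'll check whether straight edges look straight.

```bash
python3 - <<'E'
from h import *
img=cv2.imread('pics/top0.png').astype(float); g=cv2.GaussianBlur(img,(3,3),0)
hsv=cv2.cvtColor(img.astype(np.uint8),cv2.COLOR_BGR2HSV)
# table top far edge near row ~115->45: tan vs beige ; near-edge; left edge : use green floor for left edge & bottom
green=((hsv[...,0]>60)&(hsv[...,0]<95)&(hsv[...,1]>60)).astype(np.uint8)
pts=[]
for v in range(140,370,10):
    row=green[v,60:110]; i=np.where(row)[0]
    if len(i): pts.append((60+i.max(),v))
p=np.array(pts,float); k=np.polyfit(p[:,1],p[:,0],2); print('left',k, np.c_[p[:,1],p[:,0]-np.polyval(np.polyfit(p[:,1],p[:,0],1),p[:,1])].round(1).tolist())
pts=[]
for u in range(95,320,10):
    i=np.where(green[330:390,u])[0]
    if len(i): pts.append((u,330+i.min()))
p=np.array(pts,float); print('bottom',p.tolist()); print((p[:,1]-np.polyval(np.polyfit(p[:,0],p[:,1],1),p[:,0])).round(1))
# scene: left table edge & counter edges
img=cv2.imread('pics/scene0.png');hsv=cv2.cvtColor(img,cv2.COLOR_BGR2HSV)
green=((hsv[...,0]>50)&(hsv[...,0]<95)&(hsv[...,1]>60)).astype(np.uint8)
pts=[]
for v in range(205,400,10):
    i=np.where(green[v,80:200])[0]
    if len(i): pts.append((80+i.max(),v))
p=np.array(pts,float); print('sleft',p.tolist()); print((p[:,0]-np.polyval(np.polyfit(p[:,1],p[:,0],1),p[:,1])).round(1))
E
```

```text
left [5.44298980e-19 8.12030075e-02 5.74812030e+01] [[170.0, -0.3], [180.0, -0.1], [190.0, 0.1], [200.0, 0.3], [210.0, 0.5], [220.0, -0.3], [230.0, -0.2], [240.0, 0.0], [250.0, 0.2], [260.0, 0.4], [270.0, -0.4], [280.0, -0.2], [290.0, -0.0], [300.0, 0.2], [310.0, 0.3], [320.0, -0.5], [330.0, -0.3], [340.0, -0.1], [350.0, 0.1], [360.0, 0.3]]
bottom [[95.0, 382.0], [105.0, 380.0], [115.0, 378.0], [125.0, 377.0], [135.0, 375.0], [145.0, 373.0], [155.0, 371.0], [165.0, 369.0], [175.0, 368.0], [185.0, 366.0], [195.0, 364.0], [205.0, 362.0], [215.0, 360.0], [225.0, 358.0], [235.0, 357.0], [245.0, 355.0], [255.0, 353.0], [265.0, 351.0], [275.0, 349.0], [285.0, 347.0], [295.0, 346.0], [305.0, 344.0], [315.0, 349.0]]
[ 0.5  0.2 -0.   0.7  0.5  0.2 -0.1 -0.3  0.4  0.2 -0.1 -0.3 -0.6 -0.9
 -0.1 -0.4 -0.6 -0.9 -1.1 -1.4 -0.7 -0.9  5.8]
sleft [[107.0, 235.0], [111.0, 245.0], [114.0, 255.0], [117.0, 265.0], [121.0, 275.0], [124.0, 285.0], [127.0, 295.0], [131.0, 305.0], [134.0, 315.0], [137.0, 325.0], [141.0, 335.0], [144.0, 345.0], [148.0, 355.0], [151.0, 365.0], [154.0, 375.0], [157.0, 385.0], [161.0, 395.0]]
[-0.3  0.4  0.  -0.3  0.3 -0.  -0.4  0.3 -0.1 -0.4  0.2 -0.1  0.5  0.2
 -0.1 -0.5  0.2]
```

```bash
python3 - <<'E'
from h import *
th=-1.408; o=np.array([.5445,.2875])
def SF(P): d=np.asarray(P)[...,:2]-o; c,s=np.cos(th),np.sin(th); return np.stack([d[...,0]*c+d[...,1]*s,-d[...,0]*s+d[...,1]*c],-1)*1000
for n in('top','scene'):
    img=cv2.imread(f'pics/{n}0.png')
    big=cv2.resize(img,None,fx=4,fy=4,interpolation=cv2.INTER_CUBIC)
    hsv=cv2.cvtColor(big,cv2.COLOR_BGR2HSV); m=((hsv[...,1]<75)&(hsv[...,2]>30)).astype(np.uint8)*255
    # plate edges: sample across each edge in station frame, find sat transition
    S=cv2.cvtColor(img,cv2.COLOR_BGR2HSV)[...,1].astype(np.float32)
    def edge(fixed,axis,rng):
        out=[]
        for t in rng:
            offs=np.arange(-15,15,.25); prof=[]
            for d in offs:
                l=np.array([fixed+d,t]) if axis==0 else np.array([t,fixed+d])
                c,s=np.cos(th),np.sin(th); w=o+np.array([l[0]*c-l[1]*s,l[0]*s+l[1]*c])/1000
                u=proj(n,[*w,.008]); prof.append(cv2.getRectSubPix(S,(1,1),tuple(map(float,u)))[0,0])
            prof=np.array(prof); lo,hi=np.percentile(prof,10),np.percentile(prof,90)
            if hi-lo<30: continue
            i=np.where(np.diff(np.sign(prof-(lo+hi)/2)))[0]
            if len(i)==1: out.append((t,fixed+offs[i[0]]))
        out=np.array(out); 
        if len(out)<4: print('few',fixed);return
        k=np.polyfit(out[:,0],out[:,1],1); r=out[:,1]-np.polyval(k,out[:,0]); g=abs(r)<1.5; k=np.polyfit(out[g,0],out[g,1],1)
        print(n,'axis',axis,'nominal',fixed,'slope',k[0].round(4),'at mid',np.polyval(k,np.mean([rng[0],rng[-1]])).round(2),g.sum())
    edge(-80,0,range(-125,135,5)); edge(75,0,range(-125,135,5)); edge(-135,1,range(-70,65,4)); edge(145,1,range(-70,65,4))
    # cap and box: white blobs
    hs=cv2.cvtColor(img,cv2.COLOR_BGR2HSV); 
    w=((hs[...,2]>(190 if n=='top' else 170))&(hs[...,1]<50)).astype(np.uint8)*255
    r=np.zeros_like(w); 
    if n=='top': r[180:250,215:270]=255
    else: r[200:245,215:275]=255
    w&=r; nl,lab,st,ce=cv2.connectedComponentsWithStats(w)
    for i in range(1,nl):
        if st[i,4]>60: print(n,st[i],ce[i].round(1),'SF z27',SF(ray(n,*ce[i],.027)).round(1))
E
```

```text
Traceback (most recent call last):
  File "h.py", line 10, in proj
    f,cx,cy,o,M=cam(n); p=M.T@(np.asarray(P,float)-o); return np.array([cx+f*p[0]/p[2],cy+f*p[1]/p[2]])
                ~~~^^^
  File "h.py", line 5, in cam
    c=camera_info(n); f=210/np.tan(np.radians(c['vertical_fov']/2)); q=c['rotation']
ValueError: time passes only in moves, steps and waits
```

```bash
python3 - <<'E'
s=open('h.py').read().replace("def cam(n):","import functools\n@functools.lru_cache(None)\ndef cam(n):")
open('h.py','w').write(s)
E
cat > m.py <<'E'
from h import *
import sys
th=-1.408; o=np.array([.5445,.2875])
def SF(P): d=np.asarray(P)[...,:2]-o; c,s=np.cos(th),np.sin(th); return np.stack([d[...,0]*c+d[...,1]*s,-d[...,0]*s+d[...,1]*c],-1)*1000
def WF(l): c,s=np.cos(th),np.sin(th); return o+np.array([l[0]*c-l[1]*s,l[0]*s+l[1]*c])/1000
E
python3 - <<'E'
from m import *
for n in('top','scene'):
    img=cv2.imread(f'pics/{n}0.png')
    S=cv2.cvtColor(img,cv2.COLOR_BGR2HSV)[...,1].astype(np.float32)
    def edge(fixed,axis,rng):
        out=[]
        for t in rng:
            offs=np.arange(-15,15,.25); prof=[]
            for d in offs:
                l=np.array([fixed+d,t]) if axis==0 else np.array([t,fixed+d])
                u=proj(n,[*WF(l),.008]); prof.append(cv2.getRectSubPix(S,(1,1),tuple(map(float,u)))[0,0])
            prof=np.array(prof); lo,hi=np.percentile(prof,10),np.percentile(prof,90)
            if hi-lo<30: continue
            i=np.where(np.diff(np.sign(prof-(lo+hi)/2)))[0]
            if len(i)==1: out.append((t,fixed+offs[i[0]]))
        out=np.array(out); 
        if len(out)<4: print('few',fixed);return
        k=np.polyfit(out[:,0],out[:,1],1); r=out[:,1]-np.polyval(k,out[:,0]); g=abs(r)<1.5; k=np.polyfit(out[g,0],out[g,1],1)
        print(n,'axis',axis,'nominal',fixed,'slope',k[0].round(4),'at mid',np.polyval(k,np.mean([rng[0],rng[-1]])).round(2),g.sum())
    edge(-80,0,range(-125,135,5)); edge(75,0,range(-125,135,5)); edge(-135,1,range(-70,65,4)); edge(145,1,range(-70,65,4))
    hs=cv2.cvtColor(img,cv2.COLOR_BGR2HSV); 
    w=((hs[...,2]>(190 if n=='top' else 170))&(hs[...,1]<50)).astype(np.uint8)*255
    r=np.zeros_like(w); 
    if n=='top': r[180:250,215:270]=255
    else: r[200:245,215:275]=255
    w&=r; nl,lab,st,ce=cv2.connectedComponentsWithStats(w)
    for i in range(1,nl):
        if st[i,4]>60: print(n,st[i],ce[i].round(1),'SF z27',SF(ray(n,*ce[i],.027)).round(1))
E
```

```text
top axis 0 nominal -80 slope 0.0014 at mid -81.53 52
top axis 0 nominal 75 slope 0.0006 at mid 73.3 52
top axis 1 nominal -135 slope -0.0025 at mid -134.4 34
top axis 1 nominal 145 slope -0.0114 at mid 144.89 34
top [225 191  20  20 342] [234.5 200.2] SF z27 [-52.8 -11.2]
top [240 223  20  20 241] [249.4 234. ] SF z27 [-46.  -87.4]
scene axis 0 nominal -80 slope 0.0048 at mid -79.85 13
scene axis 0 nominal 75 slope 0.041 at mid 75.19 10
scene axis 1 nominal -135 slope 0.0244 at mid -136.09 12
scene axis 1 nominal 145 slope 0.0792 at mid 148.86 7
scene [ 215  202   60   43 1668] [249.7 227.8] SF z27 [-12.9 -62.4]
```

```bash
cat >> m.py <<'E'
def tool():
    s=state(); q=s['tool_rot']; return s,np.array(s['tool_pos']),R.from_quat([q[1],q[2],q[3],q[0]]).as_matrix()
def report(target=None,yaw=None):
    s,p,M=tool(); a=np.arctan2(M[1,0],M[0,0])
    print('t',round(s['time'],2),'SF',SF(p).round(1),'z',(p[2]*1000).round(1),'toolx SFdeg',np.degrees(a-th).round(1),'tilt',np.degrees(np.arccos(-M[2,2])).round(2),'F',np.round(s['contact_force'],1),'g',round(s['gripper_width'],2))
    if target is not None:
        w=np.array([*WF(target[:2]),target[2]/1000]); print('shift tool mm',(M.T@(w-p)*1000).round(1))
    if yaw is not None: print('turn tool z', round(-((np.radians(yaw)+th-a+np.pi)%(2*np.pi)-np.pi),3))
E
sed -i 's/th=-1.408; o=np.array(\[.5445,.2875\])/th=-1.409; o=np.array([.5445,.2875])+np.array([np.cos(-1.409),np.sin(-1.409)])*-.0013/' m.py
python3 -c "
from m import *
report((-86,-87,110),90)
print(SF(ray('top',249.5,233.5,.027)))"
```

```text
t 0.1 SF [-342.8 -270.5] z 197.3 toolx SFdeg 149.9 tilt 0.11 F [ 0.6 -0.4 -0.2] g 1.0
shift tool mm [-129.9  287.6   87.5]
turn tool z 1.045
[-44.06833828 -86.47208899]
```

```bash
python3 -m inch '-.013 .0288 .0087 0 0 0 1;-.013 .0288 .0087 0 0 0 1;-.013 .0288 .0087 0 0 0 1;-.013 .0288 .0087 0 0 0 1;-.013 .0288 .0087 0 0 0 1;-.013 .0288 .0087 0 0 0 1;-.013 .0288 .0087 0 0 0 1;-.013 .0288 .0087 0 0 0 1;-.013 .0288 .0087 0 0 0 1;-.013 .0288 .0087 0 0 0 1'
python3 -m inch '0 0 0 0 0 .1045 1;0 0 0 0 0 .1045 1;0 0 0 0 0 .1045 1;0 0 0 0 0 .1045 1;0 0 0 0 0 .1045 1;0 0 0 0 0 .1045 1;0 0 0 0 0 .1045 1;0 0 0 0 0 .1045 1;0 0 0 0 0 .1045 1;0 0 0 0 0 .1045 1'
python3 -m inch '0 0 0 0 0 0 1;0 0 0 0 0 0 1'
python3 - <<'E'
from m import *
report((-86,-87,40),90)
for n in('scene','top'): cv2.imwrite(f'pics/{n}1.png',grab_frame(n))
a=cv2.imread('pics/scene1.png')[110:280,150:360]; b=cv2.resize(a,None,fx=3.5,fy=3.5,interpolation=cv2.INTER_CUBIC); cv2.imwrite('pics/scene1z.png',b)
a=cv2.imread('pics/top1.png')[100:280,170:330]; b=cv2.resize(a,None,fx=3.3,fy=3.3,interpolation=cv2.INTER_CUBIC); cv2.imwrite('pics/top1z.png',b)
E
```

```text
time: 0.93
tool_pos: [0.4458, 0.3587, 0.1105]
tool_rot: [-0.0, 0.823, 0.568, -0.0]
contact_force: [0.4, 0.9, -0.1]
gripper_width: -0.0
time: 1.77
tool_pos: [0.4449, 0.3599, 0.1108]
tool_rot: [0.0, 0.997, 0.078, -0.001]
contact_force: [-0.8, 0.6, 0.2]
gripper_width: 0.001
time: 1.93
tool_pos: [0.445, 0.3599, 0.1109]
tool_rot: [0.0, 0.997, 0.082, -0.0]
contact_force: [0.0, 0.4, -0.4]
gripper_width: 0.002
t 1.93 SF [-86.2 -86.6] z 110.9 toolx SFdeg 90.2 tilt 0.05 F [ 0.   0.4 -0.4] g 0.0
shift tool mm [-0.4  0.2 70.9]
turn tool z 0.003
```

View pics/scene1z.png

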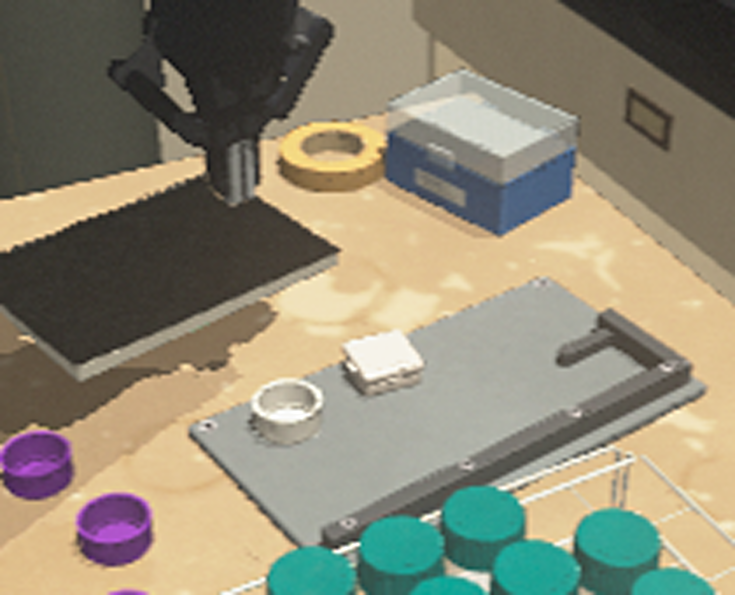

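View pics/top1z.png

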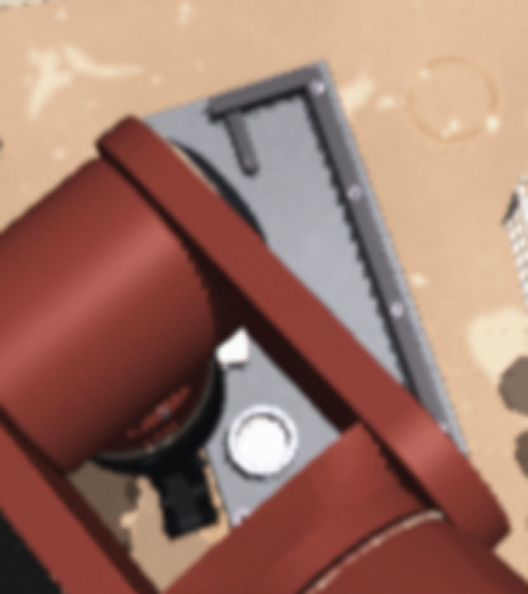

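The closed fingers hover to the left of the cap (scene crop, tips at about (238,195)), with clear space below them. I'll lower them now.

```bash
python3 -m inch '0 0 .02 0 0 0 1;0 0 .02 0 0 0 1;0 0 .02 0 0 0 1;0 0 .02 0 0 0 1;0 0 .01 0 0 0 1;0 0 .006 0 0 0 1;0 0 0 0 0 0 1'
python3 - <<'E'
from m import *
report((-86,-87,14),90)
for n in('scene',): cv2.imwrite(f'pics/{n}2.png',grab_frame(n))
a=cv2.imread('pics/scene2.png')[150:280,190:360]; b=cv2.resize(a,None,fx=4.5,fy=4.5,interpolation=cv2.INTER_CUBIC); cv2.imwrite('pics/scene2z.png',b)
E
```

```text
time: 2.62
tool_pos: [0.4444, 0.3596, 0.0141]
tool_rot: [0.001, 0.997, 0.081, -0.001]
contact_force: [-0.3, 0.4, -0.9]
gripper_width: 0.001
t 2.62 SF [-86.  -87.1] z 14.1 toolx SFdeg 90.0 tilt 0.14 F [-0.3  0.4 -0.9] g 0.0
shift tool mm [ 0.1 -0.   0.1]
turn tool z 0.001
```

View pics/scene2z.png

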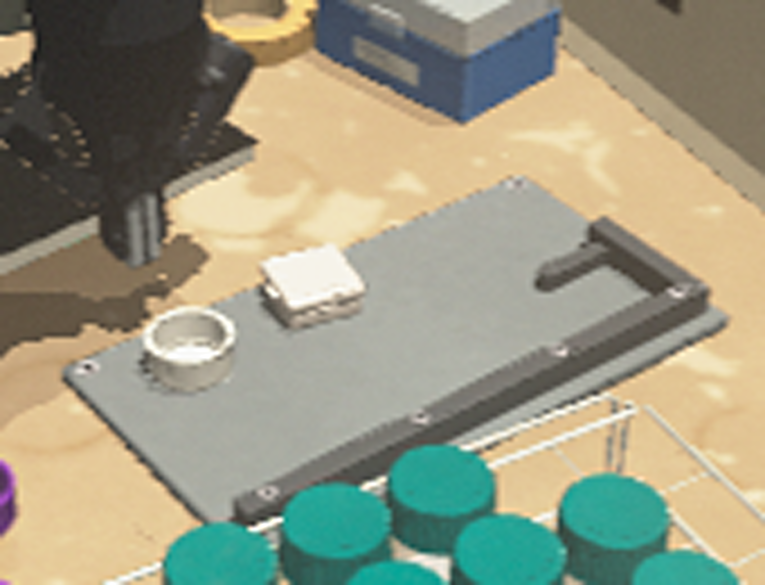

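```bash
python3 - <<'E'
from m import *
img=cv2.imread('pics/scene2.png')
b=cv2.resize(img[150:280,190:360],None,fx=4.5,fy=4.5,interpolation=cv2.INTER_CUBIC)
s,p,M=tool()
def mk(P,c): 
    u=(proj('scene',P)-[190,150]+.5)*4.5; cv2.circle(b,tuple(u.astype(int).tolist()),3,c,-1); print(u.round())
mk(p,(0,0,255))
for dx in(-11,11):
  for dy in(-11,11): mk(p+M@[dx/1000,dy/1000,0],(0,255,255))
mk([*WF((-44,-86.5)),.027],(255,0,0)); mk([*WF((-80,-135)),.008],(0,255,0)); mk([*WF((-80,145)),.008],(0,255,0)); mk([*WF((55,-129)),.024],(0,255,0));mk([*WF((5,83)),.018],(0,255,0))
cv2.imwrite('pics/scene2p.png',b)
E
```

```text
[140. 310.]
[108. 307.]
[132. 330.]
[148. 291.]
[172. 313.]
[187. 336.]
[ 57. 367.]
[520. 172.]
[230. 499.]
[538. 274.]
```

View pics/scene2p.png

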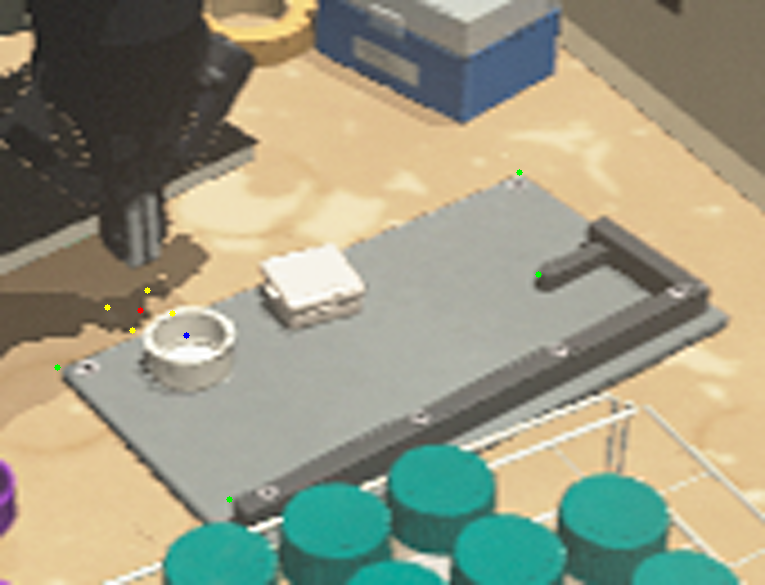

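```bash
python3 - <<'E'
from m import *
p=np.array([*WF((-86.2,-86.6)),.1109]); print(proj('scene',p), proj('scene',p+[0,0,.02]))
p=np.array([.22207,.58353,.19727]); print(proj('scene',p), proj('scene',p+[0,0,.02]))
cv2.imwrite('pics/top2.png',grab_frame('top')); cv2.imwrite('pics/scene3.png',grab_frame('scene'))
a=cv2.imread('pics/top2.png')[100:280,150:310]; b=cv2.resize(a,None,fx=3.3,fy=3.3,interpolation=cv2.INTER_CUBIC)
s,p,M=tool(); print(p)
for dz in(0,.02): 
    u=(proj('top',p+[0,0,dz])-[150,100]+.5)*3.3; cv2.circle(b,tuple(u.astype(int).tolist()),3,(0,255,255),-1)
cv2.imwrite('pics/top2z.png',b)
a=cv2.imread('pics/scene3.png')[170:240,190:260]; b=cv2.resize(a,None,fx=8,fy=8,interpolation=cv2.INTER_CUBIC); b=cv2.convertScaleAbs(b,alpha=1.8,beta=30); 
for dz in(0,.02): 
    u=(proj('scene',p+[0,0,dz])-[190,170]+.5)*8; cv2.circle(b,tuple(u.astype(int).tolist()),3,(0,0,255),-1)
cv2.imwrite('pics/scene3z.png',b)
E
```

```text
[217.71596842 180.38843178] [217.08076005 171.74105218]
[ 72.95257462 118.50239552] [ 70.31288239 109.24429662]
[0.44625373 0.36074913 0.01681403]
```

View pics/scene3z.png

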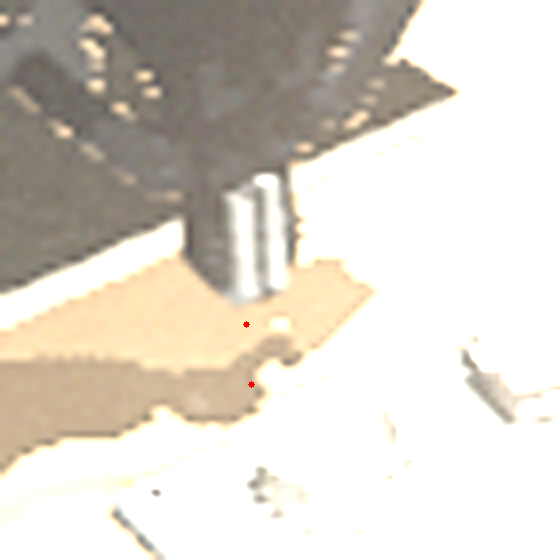

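View pics/top2z.png

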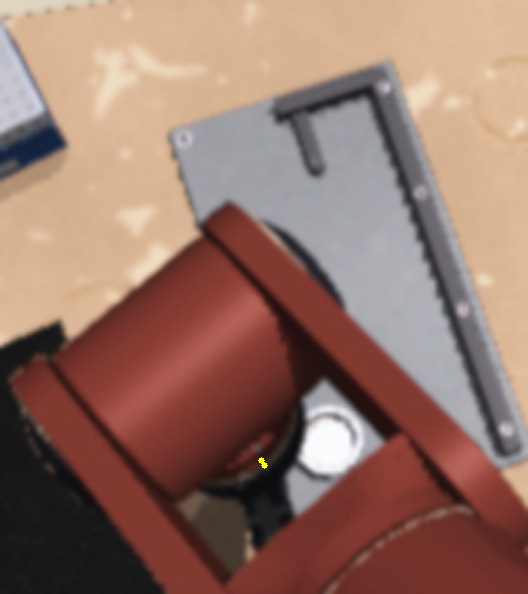

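The image shows the fingertips about 10 px above where the reported TCP projects (8x crop, tip at about (245,300), predicted (251,384)). I'll check the readings and then feel for the table gently, off the plate.

```bash
python3 -m inch '0 -.01 0 0 0 0 1;0 -.01 0 0 0 0 1;0 0 0 0 0 0 1;0 0 0 0 0 0 1'; python3 -c "
from m import *
report()"
python3 -m inch '0 0 .003 0 0 0 1;0 0 .003 0 0 0 1;0 0 0 0 0 0 1'; python3 -m inch '0 0 .002 0 0 0 1;0 0 0 0 0 0 1';python3 -c "
from m import *
report()"
```

```text
time: 3.1
tool_pos: [0.4422, 0.3809, 0.016]
tool_rot: [-0.0, 0.997, 0.082, 0.0]
contact_force: [-0.2, -0.2, -0.2]
gripper_width: -0.001
t 3.1 SF [-107.4  -85.9] z 16.0 toolx SFdeg 90.1 tilt 0.06 F [-0.2 -0.2 -0.2] g -0.0
time: 3.35
tool_pos: [0.4414, 0.3793, 0.0083]
tool_rot: [0.0, 0.997, 0.081, -0.001]
contact_force: [-0.7, -0.9, 0.4]
gripper_width: 0.001
time: 3.52
tool_pos: [0.4418, 0.3794, 0.0068]
tool_rot: [0.0, 0.997, 0.081, -0.0]
contact_force: [0.2, 0.1, 0.0]
gripper_width: 0.0
t 3.52 SF [-106.   -86.6] z 6.8 toolx SFdeg 90.0 tilt 0.06 F [0.2 0.1 0. ] g 0.0
```

```bash
for i in 1 2 3 4; do python3 -m inch '0 0 .002 0 0 0 1;0 0 0 0 0 0 1' | grep -E 'pos|force'; done
```

```text
tool_pos: [0.4419, 0.3796, 0.005]
contact_force: [0.1, -0.2, 0.7]
tool_pos: [0.4419, 0.3797, 0.0031]
contact_force: [-0.4, -1.2, -0.3]
tool_pos: [0.4418, 0.3797, 0.001]
contact_force: [-0.4, -0.5, 0.7]
tool_pos: [0.4418, 0.3797, -0.001]
contact_force: [-0.2, -0.7, -0.1]
```

```bash
for i in 1 2 3 ; do python3 -m inch '0 0 .002 0 0 0 1;0 0 0 0 0 0 1' | grep -E 'pos|force'; done; python3 - <<'E'
from m import *
cv2.imwrite('pics/scene4.png',grab_frame('scene'))
s,p,M=tool(); print(p,proj('scene',p))
a=cv2.imread('pics/scene4.png')[130:250,150:290]; b=cv2.resize(a,None,fx=5,fy=5,interpolation=cv2.INTER_CUBIC)
u=(proj('scene',p)-[150,130]+.5)*5; cv2.circle(b,tuple(u.astype(int).tolist()),3,(0,0,255),-1)
cv2.imwrite('pics/scene4z.png',b)
E
```

```text
tool_pos: [0.4419, 0.3797, -0.003]
contact_force: [-0.7, 0.0, -0.2]
tool_pos: [0.4418, 0.3797, -0.005]
contact_force: [0.7, -0.1, -0.2]
tool_pos: [0.4418, 0.3797, -0.007]
contact_force: [-0.1, 1.0, -0.1]
[ 0.4418978   0.37971581 -0.00686231] [216.39032339 222.06656931]
```

View pics/scene4z.png

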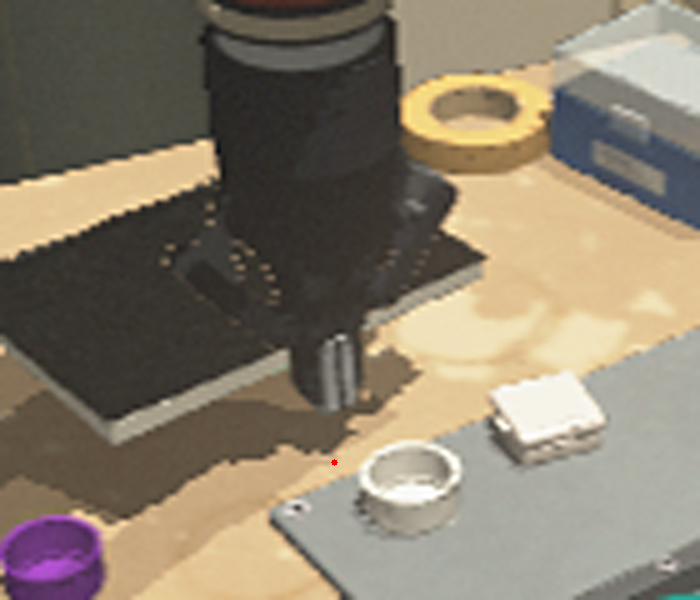

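The tip really is higher than reported: no contact at z = -7 mm, and the picture shows the tips well above the table. I'll keep feeling downward.

```bash
for i in 1 2 3 ; do python3 -m inch '0 0 .003 0 0 0 1;0 0 0 0 0 0 1' | grep -E 'pos|force'; done; python3 -m inch '0 0 .002 0 0 0 1;0 0 0 0 0 0 1' | grep -E 'pos|force'
```

```text
tool_pos: [0.4418, 0.3797, -0.0101]
contact_force: [-0.6, -0.3, 0.2]
tool_pos: [0.4417, 0.3796, -0.0132]
contact_force: [-0.3, -0.1, 0.4]
tool_pos: [0.4417, 0.3796, -0.0162]
contact_force: [-0.0, -0.0, -1.1]
tool_pos: [0.4418, 0.3797, -0.018]
contact_force: [-0.1, -0.5, 0.2]
```

```bash
for i in 1 2 3; do python3 -m inch '0 0 .002 0 0 0 1;0 0 0 0 0 0 1' | grep -E 'pos|force'; done
```

```text
tool_pos: [0.4419, 0.3797, -0.0199]
contact_force: [-0.1, -0.4, -0.6]
tool_pos: [0.4419, 0.3797, -0.022]
contact_force: [-0.1, 0.2, 0.0]
tool_pos: [0.4418, 0.3797, -0.024]
contact_force: [-0.1, -0.9, 0.1]
```

```bash
python3 - <<'E'
from m import *
cv2.imwrite('pics/scene5.png',grab_frame('scene'))
s,p,M=tool(); print(p,proj('scene',p))
a=cv2.imread('pics/scene5.png')[150:250,170:270]; b=cv2.resize(a,None,fx=6,fy=6,interpolation=cv2.INTER_CUBIC)
b=cv2.convertScaleAbs(b,alpha=1.4,beta=20)
u=(proj('scene',p+[0,0,.027])-[170,150]+.5)*6; cv2.circle(b,tuple(u.astype(int).tolist()),3,(0,0,255),-1)
cv2.imwrite('pics/scene5z.png',b)
E
```

```text
[ 0.44190817  0.37972023 -0.02384246] [216.8868135  228.12586724]
```

View pics/scene5z.png

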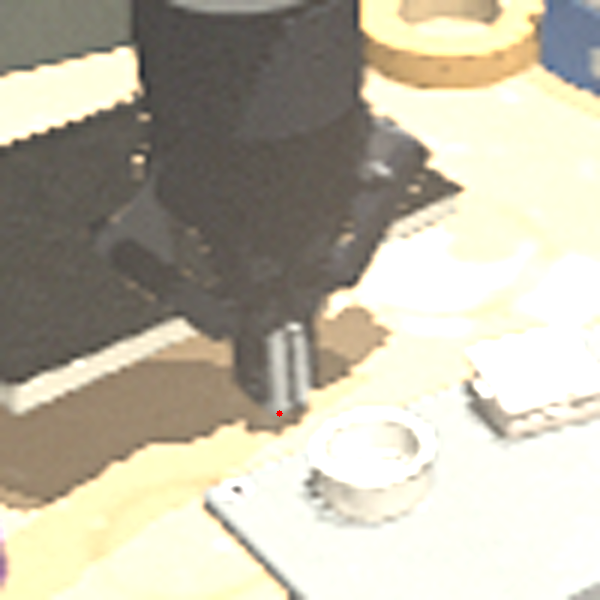

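```bash
for i in 1 2 3; do python3 -m inch '0 0 .001 0 0 0 1;0 0 0 0 0 0 1' | grep -E 'pos|force'; done
```

```text
tool_pos: [0.442, 0.3798, -0.0247]
contact_force: [-0.2, 0.1, -0.4]
tool_pos: [0.442, 0.3798, -0.0258]
contact_force: [-0.2, -0.3, 1.0]
tool_pos: [0.442, 0.3798, -0.0268]
contact_force: [-1.3, 0.4, 0.0]
```

```bash
for i in 1 2 3 4; do python3 -m inch '0 0 .001 0 0 0 1;0 0 0 0 0 0 1' | grep -E 'pos|force'; done
```

```text
tool_pos: [0.4419, 0.3798, -0.0278]
contact_force: [-1.1, -0.1, 0.3]
tool_pos: [0.4419, 0.3798, -0.0288]
contact_force: [-0.4, -0.1, 0.0]
tool_pos: [0.4419, 0.3798, -0.0298]
contact_force: [-0.5, -0.7, -0.9]
tool_pos: [0.4419, 0.3798, -0.0308]
contact_force: [0.2, 0.4, 0.7]
```

```bash
for i in 1 2 3 4; do python3 -m inch '0 0 .001 0 0 0 1;0 0 0 0 0 0 1' | grep -E 'pos|force'; done;python3 - <<'E'
from m import *
cv2.imwrite('pics/scene6.png',grab_frame('scene'))
s,p,M=tool(); print(p,proj('scene',p))
a=cv2.imread('pics/scene6.png')[150:250,170:270]; b=cv2.resize(a,None,fx=6,fy=6,interpolation=cv2.INTER_CUBIC)
b=cv2.convertScaleAbs(b,alpha=1.4,beta=20)
u=(proj('scene',p+[0,0,.034])-[170,150]+.5)*6; cv2.circle(b,tuple(u.astype(int).tolist()),3,(0,0,255),-1)
cv2.imwrite('pics/scene6z.png',b)
E
```

```text
tool_pos: [0.442, 0.3798, -0.0318]
contact_force: [0.1, -0.0, 0.5]
tool_pos: [0.4419, 0.3798, -0.0328]
contact_force: [0.3, 0.3, 1.0]
tool_pos: [0.442, 0.3799, -0.0328]
contact_force: [-1.7, -1.6, 4.6]
tool_pos: [0.4421, 0.3798, -0.0329]
contact_force: [-5.4, -4.3, 11.3]
[ 0.44204855  0.37985409 -0.03286041] [217.18062935 231.24021293]
```

View pics/scene6z.png

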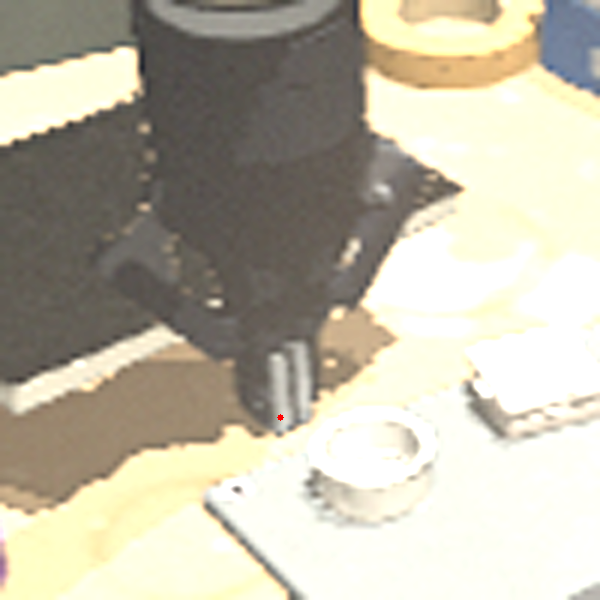

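The tips reached the table at a reported z of -32.8 mm, and the picture agrees (tip on the table at (285,430)). So the real finger end is about 33 mm short of the reported TCP, and I'll offset for that. The working height becomes a reported z of about -19 mm, which puts the tips at 14 mm.

```bash
python3 -m inch '0 0 -.008 0 0 0 1;0 0 -.008 0 0 0 1;0 .01 0 0 0 0 1;0 .01 0 0 0 0 1;0 0 0 0 0 0 1;0 0 0 0 0 0 1' | grep -E 'pos|force'; python3 - <<'E'
from m import *
report((-86,-87,-19),90)
img=grab_frame('scene'); cv2.imwrite('pics/scene7.png',img)
s,p,M=tool(); tip=p-M@[0,0,.033]
b=cv2.resize(img[170:250,190:290],None,fx=7,fy=7,interpolation=cv2.INTER_CUBIC)
b=cv2.convertScaleAbs(b,alpha=1.3,beta=10)
for dx in(-11,11):
  for dy in(-11,11):
    u=(proj('scene',tip+M@[dx/1000,dy/1000,0])-[190,170]+.5)*7; cv2.circle(b,tuple(u.astype(int).tolist()),3,(0,0,255),-1)
cv2.imwrite('pics/scene7z.png',b)
E
```

```text
tool_pos: [0.445, 0.359, -0.0191]
contact_force: [0.8, 0.6, 0.2]
t 8.33 SF [-85.3 -86.6] z -19.1 toolx SFdeg 89.9 tilt 0.05 F [0.8 0.6 0.2] g 0.0
shift tool mm [-0.4 -0.7 -0.1]
turn tool z -0.001
```

View pics/scene7z.png

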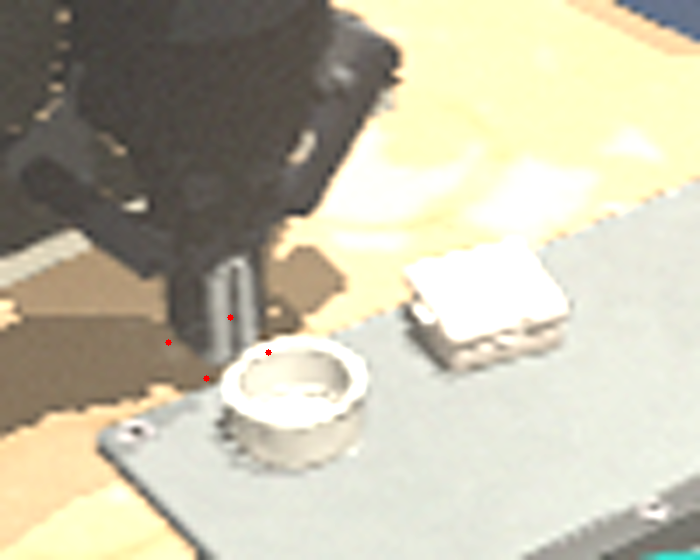

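Seen from the scene camera, the fingers stand behind the cap (tips at about (225,350) in the crop), level with it and pointing at its centre. I'll push across now.

```bash
python3 -m inch '0 .003 0 0 0 0 1;0 .005 0 0 0 0 1;0 .005 0 0 0 0 1;0 .005 0 0 0 0 1;0 .005 0 0 0 0 1;0 .005 0 0 0 0 1;0 .005 0 0 0 0 1;0 .005 0 0 0 0 1;0 .003 0 0 0 0 1;0 0 0 0 0 0 1' | grep -E 'pos|force'; cat > look.py <<'E'
from m import *
i=sys.argv[1]
report()
img=grab_frame('scene'); cv2.imwrite(f'pics/s{i}.png',img)
cv2.imwrite(f'pics/s{i}z.png',cv2.resize(img[170:280,190:360],None,fx=4.6,fy=4.6,interpolation=cv2.INTER_CUBIC))
if len(sys.argv)>2:
    img=grab_frame('top'); cv2.imwrite(f'pics/t{i}.png',img)
    cv2.imwrite(f'pics/t{i}z.png',cv2.resize(img[110:270,180:330],None,fx=3.7,fy=3.7,interpolation=cv2.INTER_CUBIC))
E
python3 look.py a 1
```

```text
tool_pos: [0.452, 0.319, -0.0186]
contact_force: [-0.0, 0.1, -0.2]
t 9.22 SF [-44.7 -86.2] z -18.6 toolx SFdeg 90.0 tilt 0.01 F [-0.   0.1 -0.2] g -0.0
```

View pics/saz.png

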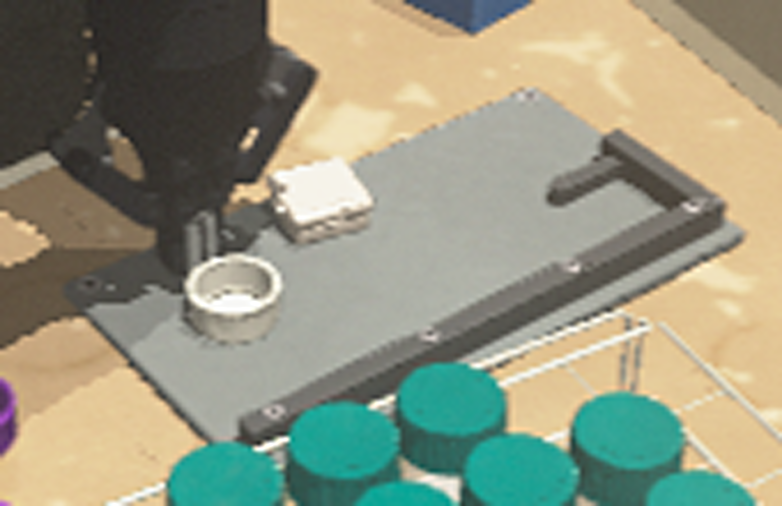

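View pics/taz.png

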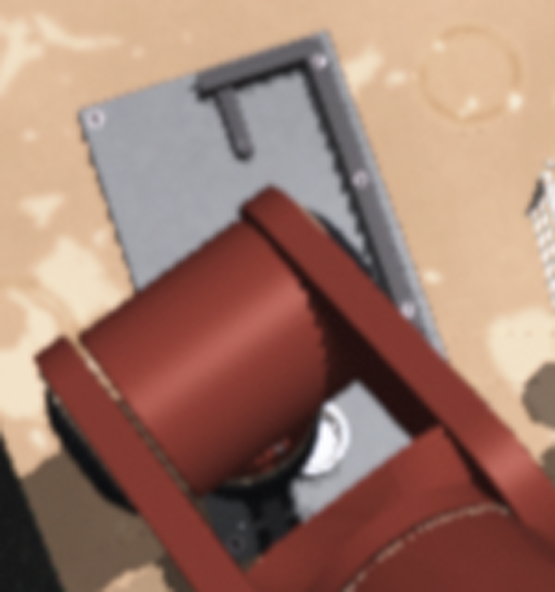

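```bash
python3 -m inch '0 .003 0 0 0 0 1;0 .005 0 0 0 0 1;0 .005 0 0 0 0 1;0 .005 0 0 0 0 1;0 .005 0 0 0 0 1;0 .005 0 0 0 0 1;0 .005 0 0 0 0 1;0 .005 0 0 0 0 1;0 .003 0 0 0 0 1;0 0 0 0 0 0 1' | grep -E 'pos|force'; 
python3 look.py b; python3 -c "
from m import *
print(SF(ray('scene',240.2,231.9,.027)))"
```

```text
tool_pos: [0.4586, 0.2785, -0.0186]
contact_force: [0.5, 0.7, 0.2]
t 10.15 SF [ -3.7 -86.2] z -18.6 toolx SFdeg 90.0 tilt 0.01 F [0.5 0.7 0.2] g 0.01
[-11.9881894  -85.26712291]
```

View pics/sbz.png

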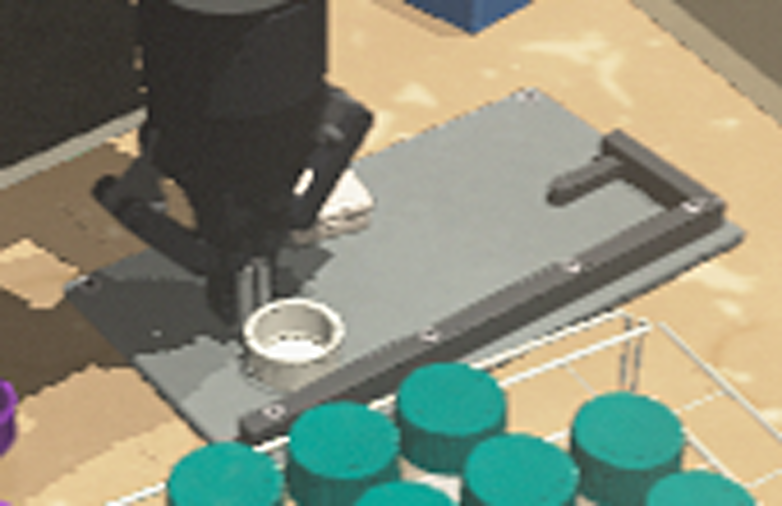

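```bash
python3 -m inch '0 .003 0 0 0 0 1;0 .002 0 0 0 0 1;0 0 0 0 0 0 1' | grep -E 'pos|force';  for i in 1 2 3; do python3 -m inch '0 .001 0 0 0 0 1;0 0 0 0 0 0 1' | grep -E 'pos|force'; done
```

```text
tool_pos: [0.4593, 0.274, -0.0186]
contact_force: [0.7, -0.3, -0.2]
tool_pos: [0.4595, 0.2732, -0.0186]
contact_force: [0.4, -0.2, -0.3]
tool_pos: [0.4596, 0.2722, -0.0186]
contact_force: [0.5, -0.3, 1.0]
tool_pos: [0.4598, 0.2712, -0.0186]
contact_force: [0.3, 0.7, 0.5]
```

```bash
for i in 1 2 3; do python3 -m inch '0 .001 0 0 0 0 1;0 0 0 0 0 0 1' | grep -E 'pos|force'; done; python3 look.py c
```

```text
tool_pos: [0.46, 0.2702, -0.0186]
contact_force: [0.5, 0.2, -0.1]
tool_pos: [0.46, 0.2699, -0.0185]
contact_force: [-0.9, 3.5, 0.3]
tool_pos: [0.4602, 0.2698, -0.0183]
contact_force: [-1.7, 7.7, -0.4]
t 11.45 SF [  5.2 -86.1] z -18.3 toolx SFdeg 90.0 tilt 0.19 F [-1.7  7.7 -0.4] g 0.0
```

View pics/scz.png

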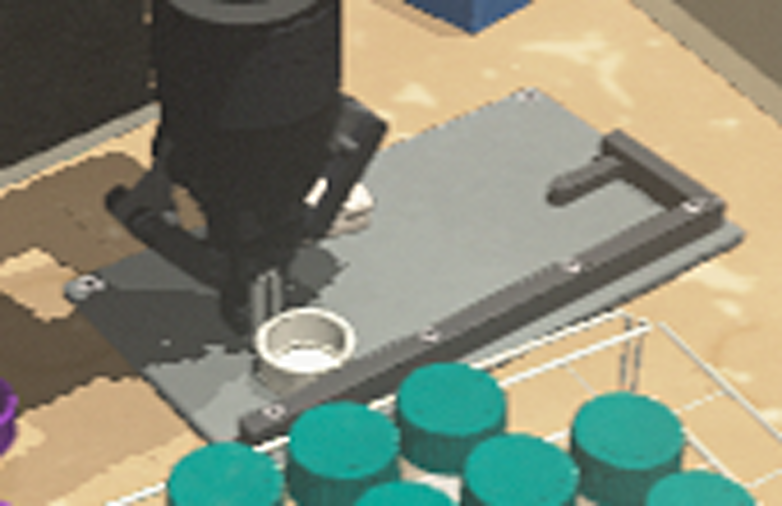

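The force rises at tool x = 5 mm, just where the geometry predicted, so the cap is against the rail at y of about -86. Before swinging the gripper behind it, I'll check the clearance to the wire rack.

```bash
python3 - <<'E'
from m import *
for z in(0,.05,.1): print(z,[SF(ray('top',u,v,z)).round().tolist() for u,v in((327,160),(352,283),(354,203),(360,226),(365,249))])
# tube cap height by two views: scene caps centre (full-res) leftmost near (267,319)...
for z in(.05,.08,.1,.12): print(z,[SF(ray('scene',u,v,z)).round().tolist() for u,v in((239,278),(264,268),(288,259),(202,297),(331,242))])
report((-16,-86,-19))
E
```

```text
0 [[164.0, 15.0], [120.0, -246.0], [185.0, -93.0], [179.0, -143.0], [171.0, -191.0]]
0.05 [[153.0, 2.0], [112.0, -245.0], [172.0, -100.0], [167.0, -147.0], [159.0, -193.0]]
0.1 [[141.0, -12.0], [103.0, -244.0], [160.0, -107.0], [154.0, -151.0], [147.0, -194.0]]
0.05 [[113.0, -170.0], [118.0, -122.0], [125.0, -74.0], [113.0, -241.0], [136.0, 20.0]]
0.08 [[138.0, -185.0], [143.0, -140.0], [149.0, -95.0], [139.0, -252.0], [160.0, -7.0]]
0.1 [[155.0, -196.0], [160.0, -152.0], [166.0, -109.0], [155.0, -260.0], [176.0, -25.0]]
0.12 [[172.0, -206.0], [177.0, -165.0], [182.0, -123.0], [172.0, -267.0], [192.0, -43.0]]
t 11.5 SF [  5.2 -86.1] z -18.3 toolx SFdeg 90.0 tilt 0.18 F [-0.8  6.7 -0.2] g 0.0
shift tool mm [  0.1 -21.2   0.7]
```

```bash
python3 -m inch '0 -.005 0 0 0 0 1;0 -.008 0 0 0 0 1;0 -.008 0 0 0 0 1;-.015 0 0 0 0 0 1;-.017 0 0 0 0 0 1;-.017 0 0 0 0 0 1;0 0 0 0 0 -.119 1;0 0 0 0 0 -.119 1;0 0 0 0 0 -.119 1;0 0 0 0 0 -.119 1' | grep -E 'pos|force';python3 -m inch '0 0 0 0 0 -.119 1;0 0 0 0 0 -.119 1;0 0 0 0 0 -.119 1;0 0 0 0 0 -.119 1;0 0 0 0 0 -.119 1;0 0 0 0 0 -.119 1;0 0 0 0 0 -.119 1;0 0 0 0 0 0 1;0 0 0 0 0 0 1' | grep -E 'pos|force'; python3 - <<'E'
from m import *
report((28,-132,-18.5),165)
E
python3 look.py d 1
```

```text
tool_pos: [0.4084, 0.2815, -0.0185]
contact_force: [0.4, 0.6, 0.1]
tool_pos: [0.4085, 0.2814, -0.0186]
contact_force: [-0.0, -0.1, 0.8]
t 13.08 SF [ -14.6 -135.2] z -18.6 toolx SFdeg 164.9 tilt 0.02 F [-0.  -0.1  0.8] g 0.0
shift tool mm [-40.3  14.2  -0.1]
turn tool z -0.002
t 13.08 SF [ -14.6 -135.2] z -18.6 toolx SFdeg 164.9 tilt 0.02 F [-0.  -0.1  0.8] g 0.0
```

View pics/sdz.png

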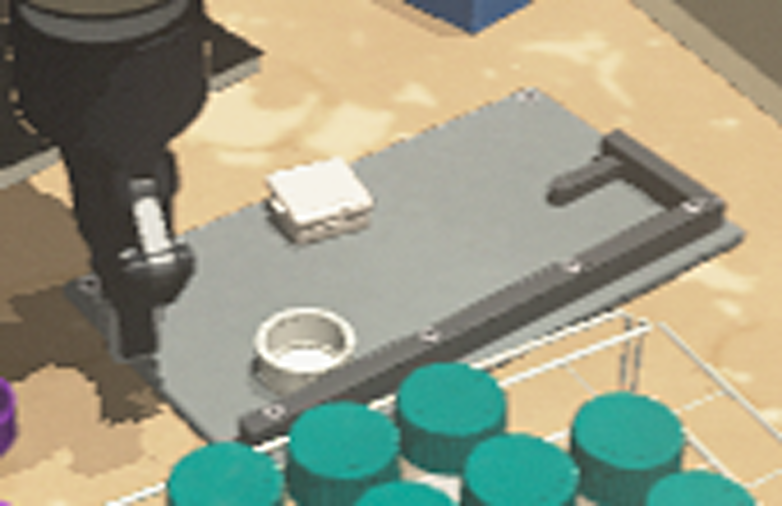

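View pics/tdz.png

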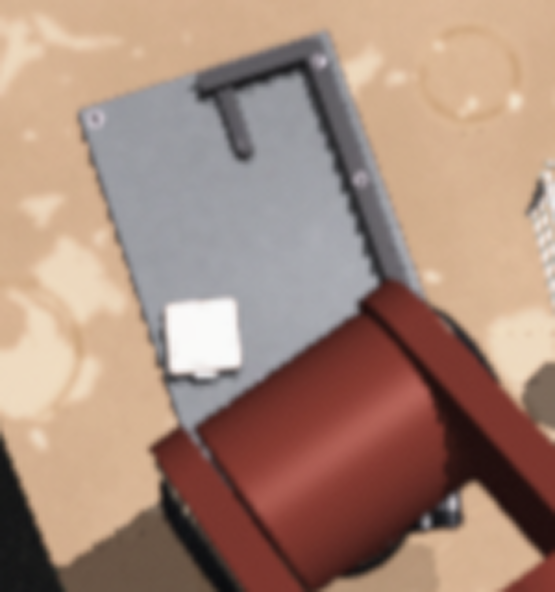

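The cap (crop (303,350)) stayed against the rail and the box is untouched. I'll go behind the cap, then slide it along the rail with the pushing face tilted 15° towards it.

```bash
python3 -m inch '-.02 .007 0 0 0 0 1;-.02 .007 0 0 0 0 1;0 0 0 0 0 0 1;.0013 .0048 0 0 0 0 1;.0013 .0048 0 0 0 0 1;.0013 .0048 0 0 0 0 1;.0013 .0048 0 0 0 0 1;.0013 .0048 0 0 0 0 1;0 0 0 0 0 0 1' | grep -E 'pos|force'; python3 look.py e; python3 - <<'E'
from m import *
report((28,-100,-18.5),165)
E
```

```text
tool_pos: [0.4442, 0.2446, -0.0183]
contact_force: [-0.4, 0.4, -0.0]
t 13.93 SF [  27.4 -105.9] z -18.3 toolx SFdeg 165.0 tilt 0.05 F [-0.4  0.4 -0. ] g 0.0
t 13.98 SF [  27.6 -106.5] z -18.5 toolx SFdeg 165.0 tilt 0.01 F [ 0.6  0.2 -0.6] g 0.0
shift tool mm [ 1.3  6.4 -0. ]
turn tool z 0.0
```

View pics/sez.png

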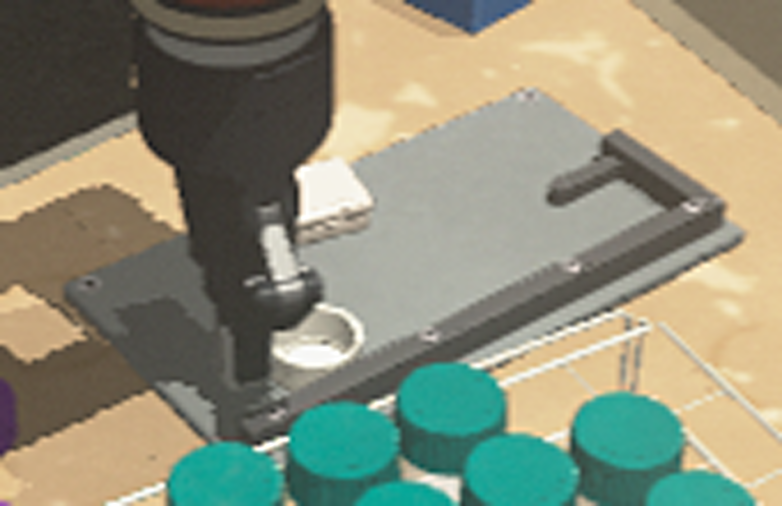

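```bash
python3 -m inch '.0013 .0048 0 0 0 0 1;.0016 .0058 0 0 0 0 1;.0016 .0058 0 0 0 0 1;.0016 .0058 0 0 0 0 1;.0016 .0058 0 0 0 0 1;.0016 .0058 0 0 0 0 1;.0016 .0058 0 0 0 0 1;.0016 .0058 0 0 0 0 1;.0013 .0048 0 0 0 0 1;0 0 0 0 0 0 1' | grep -E 'pos|force'; python3 look.py f
```

```text
tool_pos: [0.4956, 0.2529, -0.0183]
contact_force: [0.1, 0.4, -0.1]
t 14.82 SF [ 27.5 -53.9] z -18.3 toolx SFdeg 165.0 tilt 0.06 F [ 0.1  0.4 -0.1] g -0.0
```

View pics/sfz.png

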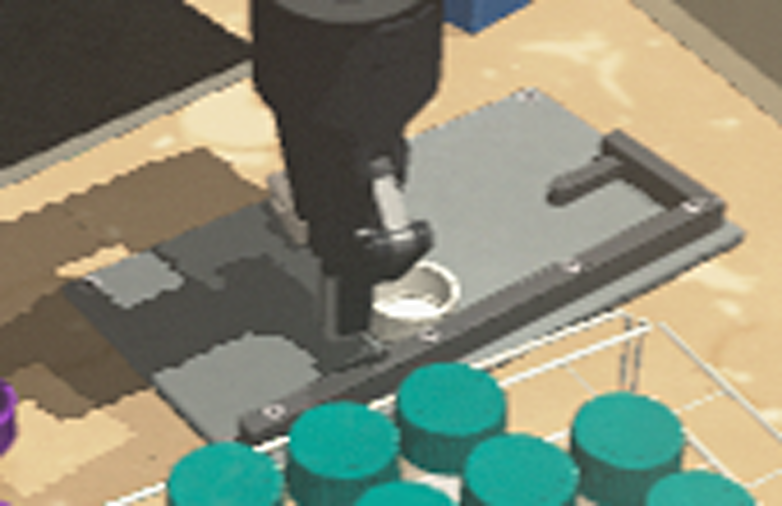

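The cap is still against the rail at about y = -24 (crop (415,295)). I'll keep going.

```bash
python3 -m inch '.0013 .0048 0 0 0 0 1;.0016 .0058 0 0 0 0 1;.0016 .0058 0 0 0 0 1;.0016 .0058 0 0 0 0 1;.0016 .0058 0 0 0 0 1;.0016 .0058 0 0 0 0 1;.0016 .0058 0 0 0 0 1;.0016 .0058 0 0 0 0 1;.0013 .0048 0 0 0 0 1;0 0 0 0 0 0 1' | grep -E 'pos|force'; python3 look.py g
```

```text
tool_pos: [0.5469, 0.2616, -0.0183]
contact_force: [-0.4, -0.4, 0.1]
t 15.7 SF [27.2 -1.8] z -18.3 toolx SFdeg 165.0 tilt 0.06 F [-0.4 -0.4  0.1] g -0.0
```

View pics/sgz.png

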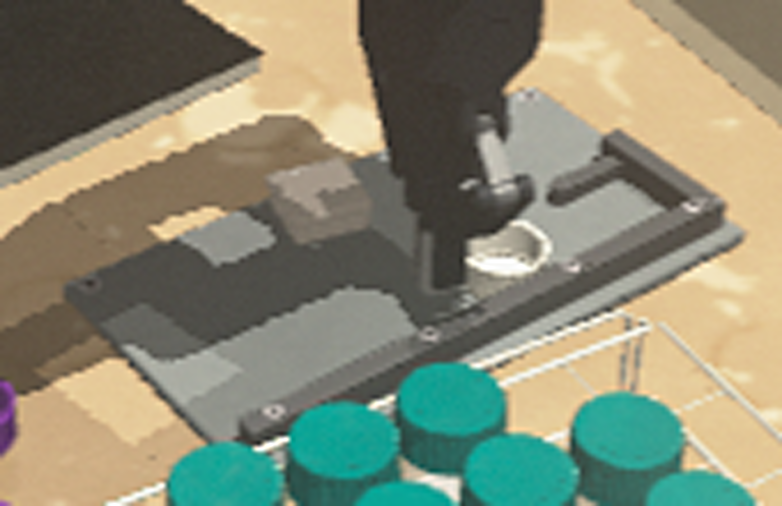

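```bash
python3 -m inch '.0013 .0048 0 0 0 0 1;.0013 .0048 0 0 0 0 1;.0013 .0048 0 0 0 0 1;.0013 .0048 0 0 0 0 1;.0013 .0048 0 0 0 0 1;.0013 .0048 0 0 0 0 1;.0013 .0048 0 0 0 0 1;.0013 .0048 0 0 0 0 1;.0013 .0048 0 0 0 0 1;0 0 0 0 0 0 1' | grep -E 'pos|force'; python3 look.py h
```

```text
tool_pos: [0.591, 0.269, -0.0184]
contact_force: [0.2, 1.0, -0.8]
t 16.58 SF [27.1 42.9] z -18.4 toolx SFdeg 165.0 tilt 0.06 F [ 0.2  1.  -0.8] g 0.0
```

View pics/shz.png

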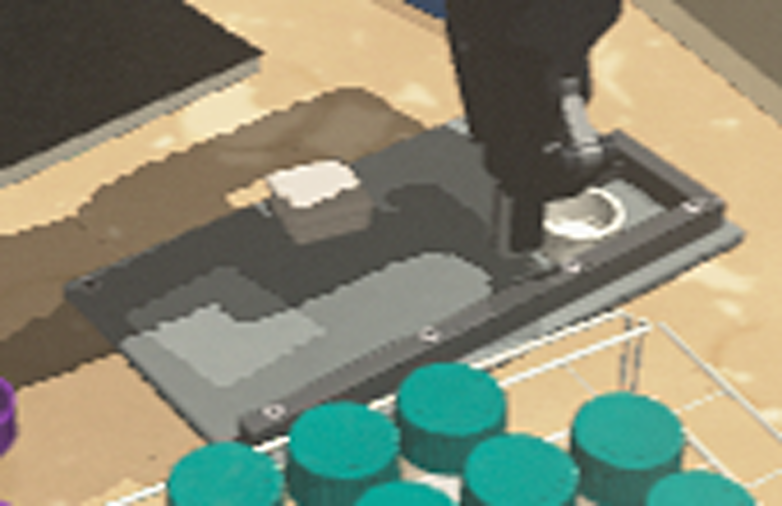

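The cap is entering the pocket (crop (583,215)). I'll slow down and watch the force.

```bash
python3 -m inch '.001 .0039 0 0 0 0 1;.001 .0039 0 0 0 0 1;.001 .0039 0 0 0 0 1;.001 .0039 0 0 0 0 1;.001 .0039 0 0 0 0 1;.001 .0039 0 0 0 0 1;.0005 .0019 0 0 0 0 1;0 0 0 0 0 0 1' | grep -E 'pos|force'; for i in 1 2 ; do python3 -m inch '.0003 .00097 0 0 0 0 1;0 0 0 0 0 0 1' | grep -E 'pos|force'; done; python3 -c "
from m import *
report()"
```

```text
tool_pos: [0.6162, 0.2728, -0.0185]
contact_force: [0.0, -0.5, 0.9]
tool_pos: [0.6166, 0.273, -0.0186]
contact_force: [0.4, 0.2, 0.2]
tool_pos: [0.6176, 0.2732, -0.0186]
contact_force: [0.9, -0.4, -0.7]
t 17.63 SF [27.2 69.8] z -18.6 toolx SFdeg 165.0 tilt 0.0 F [ 0.9 -0.4 -0.7] g -0.0
```

```bash
for i in 1 2 3; do python3 -m inch '.0003 .00097 0 0 0 0 1;0 0 0 0 0 0 1' | grep -E 'pos|force'; done
```

```text
tool_pos: [0.6187, 0.2734, -0.0185]
contact_force: [0.2, -0.1, -0.3]
tool_pos: [0.6198, 0.2736, -0.0185]
contact_force: [-0.2, 0.1, -0.2]
tool_pos: [0.6208, 0.2738, -0.0185]
contact_force: [-1.1, 0.1, -0.1]
```

```bash
for i in 1 2 3; do python3 -m inch '.0003 .00097 0 0 0 0 1;0 0 0 0 0 0 1' | grep -E 'pos|force'; done; python3 look.py i 1
```

```text
tool_pos: [0.6218, 0.274, -0.0186]
contact_force: [0.1, 1.0, 0.7]
tool_pos: [0.6228, 0.2742, -0.0185]
contact_force: [0.9, 0.1, 0.4]
tool_pos: [0.6236, 0.2744, -0.0186]
contact_force: [-1.0, 0.3, 0.5]
t 18.63 SF [27. 76.] z -18.6 toolx SFdeg 165.0 tilt 0.01 F [-1.   0.3  0.5] g 0.0
```

```bash
for i in 1 2 3; do python3 -m inch '.0003 .00097 0 0 0 0 1;0 0 0 0 0 0 1' | grep -E 'pos|force'; done
```

```text
tool_pos: [0.6238, 0.2745, -0.0187]
contact_force: [-3.3, 0.4, 2.5]
tool_pos: [0.624, 0.2746, -0.0188]
contact_force: [-6.7, -1.0, 5.0]
tool_pos: [0.6239, 0.2747, -0.0191]
contact_force: [-9.4, -1.4, 5.0]
```

View pics/siz.png

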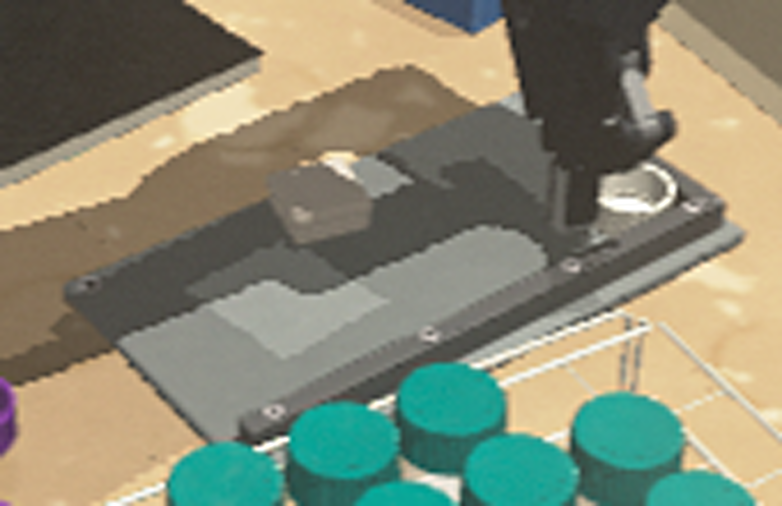

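The force rises at y = 76 mm, where the end-stop contact was predicted. I'll back off along the face normal, lift and look.

```bash
python3 -m inch '0 0 0 0 0 0 1;0 -.004 0 0 0 0 1;0 -.008 0 0 0 0 1;0 -.012 0 0 0 0 1;0 -.012 -.005 0 0 0 1;0 0 -.03 0 0 0 1;0 0 -.04 0 0 0 1;0 0 -.04 0 0 0 1;0 -.04 -.03 0 0 0 1;0 -.04 0 0 0 0 1' | grep -E 'pos|force'; python3 -m inch '0 -.04 0 0 0 0 1;0 -.04 0 0 0 0 1;0 -.04 0 0 0 0 1;0 -.04 0 0 0 0 1;0 0 0 0 0 0 1'| grep -E 'pos|force';python3 look.py j 1
```

```text
tool_pos: [0.5235, 0.2876, 0.1305]
contact_force: [0.0, -0.1, 2.0]
tool_pos: [0.3524, 0.3017, 0.1197]
contact_force: [-0.1, -0.6, -0.9]
t 20.48 SF [ -43.7 -187.3] z 119.7 toolx SFdeg 165.2 tilt 0.18 F [-0.1 -0.6 -0.9] g 0.0
```

View pics/sjz.png

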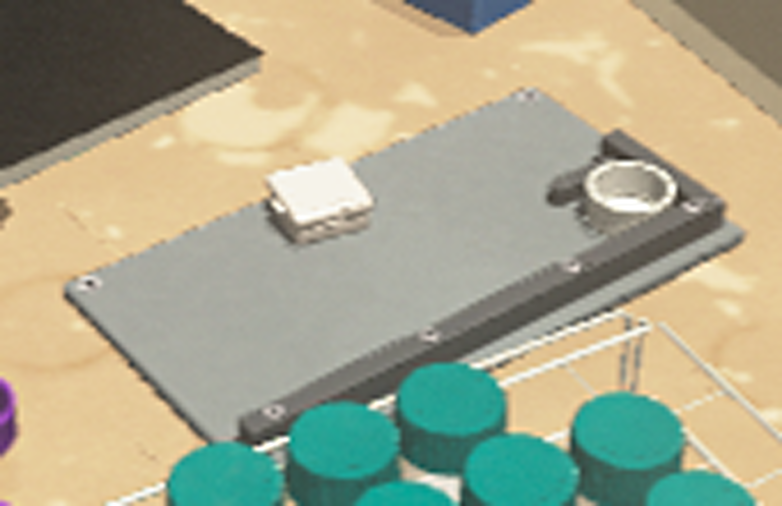

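View pics/tjz.png

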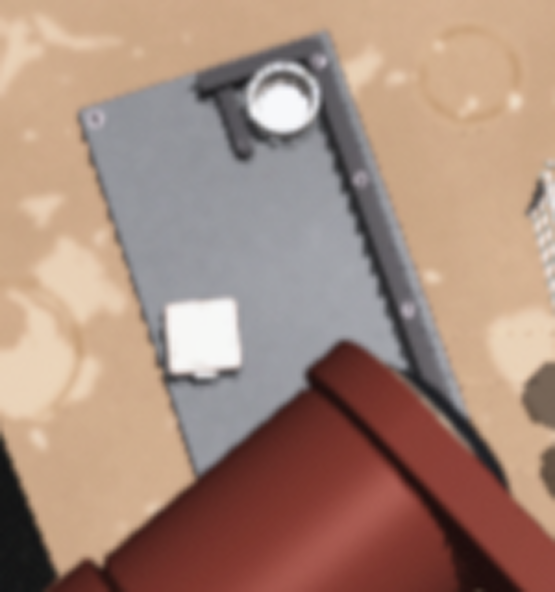

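The top view shows the cap in the corner pocket (crop (283,99)), with the arm clear. I'll measure it and compare the box with the start picture.

```bash
python3 - <<'E'
from m import *
def blobs(f,roi):
    img=cv2.imread(f); hs=cv2.cvtColor(img,cv2.COLOR_BGR2HSV)
    big=cv2.resize(img[roi[1]:roi[3],roi[0]:roi[2]],None,fx=4,fy=4,interpolation=cv2.INTER_CUBIC)
    m=(big.min(2)>150).astype(np.uint8)*255
    cs,_=cv2.findContours(m,cv2.RETR_EXTERNAL,cv2.CHAIN_APPROX_NONE); c=max(cs,key=cv2.contourArea)
    (x,y),r=cv2.minEnclosingCircle(c); rc=cv2.minAreaRect(c)
    f2=lambda p:(np.array(p)+.5)/4-.5+roi[:2]
    return f2((x,y)),r/4,f2(rc[0]),np.array(rc[1])/4
for f in('pics/top0.png','pics/tjz.png'):pass
c0=blobs('pics/top0.png',(236,220,264,248)); c1=blobs('pics/tj.png',(243,124,270,150))
for c in(c0,c1): print('cap',c[0],c[1],SF(ray('top',*c[0],.027)).round(1),SF(ray('top',*c[2],.027)).round(1),c[3])
for f in('pics/top0.png','pics/tj.png'):
    b=blobs(f,(218,184,250,216)); print('box',SF(ray('top',*b[2],.026)).round(1),b[3])
for a in('scene0','sj'):
    i=cv2.imread(f'pics/{a}.png'); print(a)
d=cv2.absdiff(cv2.imread('pics/scene0.png'),cv2.imread('pics/sj.png'))[200:226,245:275]; print('scene box diff',d.mean(),d.max())
E
```

```text
cap [249.36907482 232.42240429] 10.872004508972168 [-43.6 -84.3] [-43.1 -84.4] [21. 21.]
cap [256.09335423 136.15348148] 10.021295547485352 [ 34.6 105.8] [ 34.5 105.9] [19.33934021 19.10390663]
box [-51.2 -12.1] [21.67572975 20.06397629]
box [-52.9  -8.9] [31.75 31.75]
scene0
sj
scene box diff 2.0982905982905984 7
```

```bash
python3 - <<'E'
from m import *
for f,roi in(('sd',(243,232,270,262)),('sj',(312,200,341,226))):
    img=cv2.imread(f'pics/{f}.png')[roi[1]:roi[3],roi[0]:roi[2]]
    big=cv2.resize(img,None,fx=8,fy=8,interpolation=cv2.INTER_CUBIC)
    cv2.imwrite(f'pics/{f}cap.png',cv2.resize(big,None,fx=1.5,fy=1.5))
    hs=cv2.cvtColor(big,cv2.COLOR_BGR2HSV)
    for t in(150,165,180,195):
        m=(big.min(2)>t).astype(np.uint8)*255
        cs,_=cv2.findContours(m,cv2.RETR_EXTERNAL,cv2.CHAIN_APPROX_NONE); c=max(cs,key=cv2.contourArea)
        x,y,w,h=cv2.boundingRect(c); hull=cv2.convexHull(c); e=cv2.fitEllipse(hull)
        p=(np.array(e[0])+.5)/8-.5+roi[:2]; print(f,t,np.array([w,h])/8,p.round(1),SF(ray('scene',*p,.027)).round(1))
E
python3 -c "
import cv2,numpy as np
a=cv2.imread('pics/sdcap.png');b=cv2.imread('pics/sjcap.png');h=min(a.shape[0],b.shape[0]);cv2.imwrite('pics/caps.png',np.hstack([a[:h],b[:h]]))"
```

```text
sd 150 [27. 29.] [253.2 242.9] [ 30.7 -83.5]
sd 165 [25.25  14.625] [256.9 243.4] [ 36.3 -78.5]
sd 180 [22.375 14.375] [255.9 243.4] [ 35.1 -80. ]
sd 195 [21.75  14.125] [255.9 243.4] [ 35.1 -80.1]
sj 150 [19.75 11.75] [326.8 210.2] [ 35.5 105.6]
sj 165 [19.5   11.375] [326.8 210.2] [ 35.5 105.6]
sj 180 [19.375 11.125] [326.8 210.2] [ 35.6 105.6]
sj 195 [19.125 11.   ] [326.8 210.2] [ 35.6 105.5]
```

View pics/caps.png

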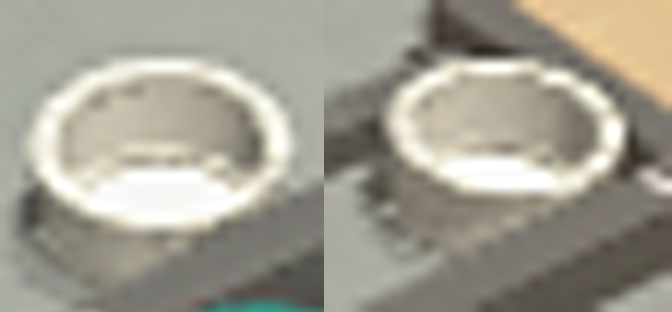

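In both the rail-contact picture (left, x about 35.1) and the final one (right, x about 35.5, y about 105.6), the cap touches the rail, and in the final one it sits in the corner. Both views agree with the pocket centre (35,105), so I'm handing it in.

```bash
python3 -c "
from plant import *
print(job_done()); print(state()['time'])"
```

```text
the job is handed in; nothing more can be done
None
the job is handed in; nothing more can be done
```

I pushed the cap straight across the plate to the rail, then slid it along the rail into the corner pocket. I used closed fingers, with the pushing face tilted 15° towards the rail. The job was handed in at about 20.5 s; no verdict was reported.

**Last checks**
- **Contact:** The force rose to about 8 N against the rail and about 9 N against the end stop. Both came within about 1.5 mm of the tool positions predicted from the geometry.
- **Cap position:** After backing off, the cap measured (34.6, 105.8) mm from the top camera and (35.5, 105.6) mm from the scene camera, against a pocket centre of (35, 105). The cameras are only good to about 2 mm, but both readings fit a cap touching the rail and the end stop.
- **Small box:** The scene pictures of it before and after are practically identical, so it did not move.
- **Arm:** It was well clear of everything at hand-in.

**What disagreed**
- **Finger length:** The real fingertips end about 33 mm short of the reported TCP. The scene picture showed this, and I confirmed it by touching down on the table at about 11 N beside the plate. I worked with that offset afterwards.
- **Box in the top view:** The final top-view box measurement was spoiled by other bright areas in its crop (a 32 px blob instead of 20 px), so I relied on the scene camera for the box.

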